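# Lift a mineral mount from its deep well with sprung tongs

### The job

Two pairs of sprung tongs stand in clear wells on the microscopy bench, each with its open jaws around a round sample mount. Squeeze the blue-handled tongs shut on the brass mount, lift it out of its well in the tongs, and lower tongs and mount together until the jaws stand on the floor of the green tray; only then let go, so that the mount and the tongs are both left upright in the tray. Leave the red-handled tongs where they stand.

Things in the scene. Friction and masses are not known exactly. Their poses are not given: they have to be found in the camera images.
- blue_tongs_grip (a point): Blue-handled sprung tongs, upright, 122 mm tall, 120 g, standing in a well. Point: midway between the blue grip panels, 76 mm above the feet; 46 mm of tongs above it. y: squeeze line; z: up. Panels 24 mm wide (x), +-17 mm in z; 48 mm over them open, 42 shut on the mount. Squeezing takes 5 N, rising to 10; hold with 20 to 60 N. Jaws spring open: 32 mm wide (x), over both 52 mm open, 36 shut.
- brass_mount_center (a point): Brass disc, 26 mm diameter, 18 mm tall, 35 to 70 g, green top face, upright between the blue tongs' open jaws on the floor of their well. Point: its centre, 9 mm above its underside; z is its axis, up. The well is fixed, clear-walled with a white rim: outside 60 x 76 mm, inside 52 x 68 mm, floor 6 mm and rim 46 mm above the bench.
- tray_floor (a point): The green square tray, fixed, outside 90 x 90 mm, inside 82 x 82 mm, rim 46 mm above the bench. The point is the centre of its inner floor, 6 mm above the bench; x and y run along its sides. The tongs fit in it at any turn.
- red_tongs_grip (a point): Red-handled tongs of the same kind, standing in a well of the same kind around a steel mount; to be left alone; their top is 128 mm above the bench, so carry over or around it. The point and axes are as for the blue tongs.

How it is judged (in metres and radians):
On the way, in this order (a step that is already met when the one before it is completed fails the run):
1. the brass mount is held by the blue tongs, not by the fingers, clear above its well (height (world z) of brass_mount_center above 0.06 m and contact force between brass_mount and blue_tongs above 0.3 N and contact force between the fingers and brass_mount below 0.1 N), for 0.2 s.
2. still held by the tongs, the mount is lowered to within 12 mm of the tray's floor (horizontal distance between brass_mount_center and tray_floor below 0.04 m and height (world z) of brass_mount_center below 0.027 m and contact force between brass_mount and blue_tongs above 0.3 N), for 0.1 s.
At the end, for the whole second after the job is handed in: The brass mount lies upright (within about 11 degrees) and at rest on the tray's floor, its centre within 40 mm of the tray's, and the blue tongs, let go, stand upright (within about 11 degrees) and at rest on the tray's floor, within 40 mm of its centre (horizontal distance between each of brass_mount_center, blue_tongs_grip and tray_floor below 0.04 m and height (world z) of brass_mount_center below 0.02 m and angle between each of brass_mount_center, blue_tongs_grip's own z axis and vertical below 0.2 rad and linear speed of each of brass_mount, blue_tongs below 0.02 m/s and height (world z) of blue_tongs_grip below 0.092 m); the robot touches nothing.
It fails at once if the red tongs are moved by more than 15 mm (distance of red_tongs_grip from where it was at the start of the episode above 0.015 m).
It also fails if it takes over 51 s, if anything falls off the work surface, if the arm or the gripper's body presses on something with over 40 N, if the wrist force passes 120 N, or if a joint passes its speed limit or range.

### The arm

A 6-joint arm with a two-finger parallel gripper is mounted at the origin on the work surface. World frame = base frame: x ahead of the robot, y to its left, z up, the work surface at z = 0. Lengths are in m, angles in degrees, forces in N, time in s.
With the tool pointing down it reaches from about 0.375 to 0.9 m from the base axis. Payload 3.1 kg.
Tool frame: the origin (TCP) lies on the centre line of the jaws, within the pads' length; the fingertips stand 14 mm ahead of it and the grasp point (between the pads) lies 5 mm behind it (bot.tips_ahead is the distance from the TCP to the fingertips, in m); z points along the fingers, y is the line along which they close (so a half turn about z gives the same grasp; the last joint's range is limited). The gripper opens to 87 mm and grips with 3 to 60 N. Pads are 19 mm wide; open, the fingers measure 117 mm over their backs; the gripper's body (75 mm by 190 mm) begins 51 mm behind the grasp point.
Start: joints at [-87.577, 30.224, 82.088, -0, 67.689, -10.227], TCP at [0.137, -0.61, 0.237] pointing down, gripper open.
Joint ranges: [-176.69, 176.69], [-43.24, 126.21], [12.49, 139.97], [-82, 262], [0, 151.66], [-163.58, 163.58]. Speed limits (degrees/s): [159.86, 159.86, 180, 180, 180, 180].

### API

Orientations are given as a 3x3 rotation matrix whose columns are the frame's x, y, z axes.
In Python, from rig import bot gives the robot as it stands.
- The arm moves only by the tool play_rows, never from a script. Its argument "moves" is a list that holds one entry, the list of rows, each a list of 6 numbers: the shift along the tool's x, y, z in mm, then the turn, a rotation vector about the tool's x, y, z in rad. A call has 1 to 5 rows; each row shifts and turns the commanded pose from where the row before left it, along the tool's axes as they then stand; what a row does not reach is not made up. A row lasts 1/10 s, in which the tool goes at most 50 mm and 8.59 degrees, less where a joint would pass 70% of its speed; a pose out of reach is approached as far as the arm can. A call with a gripper value outside its range is refused whole. "fingers" is the opening, from -1 (shut) to 1 (fully open), set as the call begins (left out, the last holds). The fingers move at their own pace and stop on an object; the grip force is fixed at half the most. Time passes only in rows, so rows that do not move let the fingers close. It gives the time, the measured TCP pose, the force, the opening and the grip force at its end, in the units of the state.
- bot.read_state(): the state, without advancing time (a new reading comes with each control period).
- bot.capture(name): name is "side" or "top"; returns a dict with "image" (400x640x3 uint8, blue, green, red), "fx", "fy", "cx", "cy" (pixels), "R" (3x3) and "t" (3): a world point X has camera coordinates R X + t. Camera axes: x right, y down, z forward; pixel columns grow to the right and rows downward; lengths in m; the calibration is good to about 2 mm. A picture is of the moment at which its call begins. There is no depth.
- bot.hand_in(): hands the job in; it is judged then, once.
Trained networks look in a picture, given as the dict that the camera call returned (one of the last four; its "shot" number tells which), for a name from the list of things; names that differ only in an ending like _2 or _b are one class to them, and where a whole thing is asked for, a point or a joint stands for the part that bears it (a point fixed in the world has none). Each returns a list of dicts, best first, with "confidence" (0 to 1); they miss things now and then, are a little off and sometimes report something else, mostly with a low value. They report only what shows in the picture. A call takes as long as a camera call.
- bot.search_frame(picture, query): "centre" ([column, row] in pixels, amid what is visible of it).
- bot.silhouettes(picture, query): "pixels" (400x640 bool, what is visible of it) and "centre" ([column, row] in pixels, amid what is visible of it).
- bot.pinpoint(picture, query): "centre" ([column, row] in pixels: a listed point, or the origin of a listed thing).
The state is a dict: "time_s": time; "joint_positions": joint angles; "qvel": joint speeds; "tau": joint torques, N m; "position": TCP position; "tcp_rot": TCP orientation; "force": force on the tool from outside, world axes, zero at the start; "moment": the same for the moment, N m; "opening": opening from 0.0 (shut) to 1.0 (fully open); "grasp_force": force on a finger pad.
Only numpy, scipy, OpenCV 4.12 (cv2) and the standard library are available. Lean on these libraries where they do the work, as an engineer would, in place of code of your own. Each camera call takes 0.05 s, during which the arm holds its last target. There are 200 camera calls.

## Working session

There is one attempt and no reset: what is moved stays moved. The work goes in short steps, Python scripts to look and compute and a tool call to move; the robot and the scene stay as the last step left them, time stands still between calls to the robot, and variables do not carry over. Pictures are saved under pics/ and viewed, at most 10 in all, crops included, and the job is handed in when it is done.

Besides the shell and the picture viewer there is one more tool, called after "Emit:" as name([rows], argument=value, ...), one row to a line, values as JSON. play_rows: Moves the arm, as the interface text tells. Its arguments: {"type":"object","properties":{"moves":{"type":"array","items":{"type":"array","items":{"type":"array","items":{"type":"number"}}}},"fingers":{"type":"number"}},"required":["moves"]}

```bash
mkdir -p pics; cat > h.py <<'E'
import numpy as np, cv2
from rig import bot
def tri(obs):
    A=[];b=[]
    for c,(u,v) in obs:
        R=np.array(c["R"]);t=np.array(c["t"])
        for k,(p,f,o) in enumerate(((u,c["fx"],c["cx"]),(v,c["fy"],c["cy"]))):
            r=R[k]-(p-o)/f*R[2]; A.append(r); b.append(-(t[k]-(p-o)/f*t[2]))
    x,res,_,_=np.linalg.lstsq(np.array(A),np.array(b),rcond=None); return x,res
def proj(c,X):
    p=np.array(c["R"])@X+np.array(c["t"]); return np.array([c["fx"]*p[0]/p[2]+c["cx"],c["fy"]*p[1]/p[2]+c["cy"]])
def ray(c,uv,z):
    R=np.array(c["R"]);t=np.array(c["t"]);o=-R.T@t
    d=R.T@np.array([(uv[0]-c["cx"])/c["fx"],(uv[1]-c["cy"])/c["fy"],1]); return o+d*(z-o[2])/d[2]
E
python3 - <<'E'
from h import *
np.set_printoptions(precision=4,suppress=True)
s=bot.capture("side");t=bot.capture("top")
cv2.imwrite("pics/s0.png",s["image"]);cv2.imwrite("pics/t0.png",t["image"])
for c in (s,t): print("cam",-np.array(c["R"]).T@np.array(c["t"]),np.array(c["R"])[2],c["fx"])
for q in ["blue_tongs_grip","brass_mount_center","tray_floor","red_tongs_grip"]:
    a=bot.pinpoint(s,q);b=bot.pinpoint(t,q)
    for n,l in(("s",a),("t",b)): print(q,n,[(np.round(d["centre"],1),round(d["confidence"],2)) for d in l[:3]])
    if a and b: print(tri([(s,a[0]["centre"]),(t,b[0]["centre"])]))
print(bot.read_state())
E
```

```text
cam [0.3322 0.9845 0.6415] [ 0.1654 -0.8581 -0.4862] 483.48736850052506
cam [0.3505 0.0078 0.9426] [ 0.2197  0.012  -0.9755] 420.1797415416011
blue_tongs_grip s [(array([317.4, 203.8]), 0.66)]
blue_tongs_grip t [(array([315.6, 209.1]), 0.63)]
(array([0.5357, 0.0223, 0.0757]), array([0.]))
brass_mount_center s [(array([319.3, 227.1]), 0.59)]
brass_mount_center t [(array([310.1, 219.5]), 0.61)]
(array([0.5253, 0.0342, 0.0193]), array([0.]))
tray_floor s [(array([319.2, 169.1]), 0.82)]
tray_floor t [(array([451.4, 200.4]), 0.58)]
(array([ 0.5925, -0.2829,  0.0148]), array([0.0001]))
red_tongs_grip s [(array([288.8, 264.5]), 0.79)]
red_tongs_grip t [(array([198.3, 199.8]), 0.62)]
(array([0.5379, 0.2699, 0.0808]), array([0.]))
{'time_s': 0.5, 'joint_positions': array([-87.5765,  30.2243,  82.0896,   0.0003,  67.6897, -10.2267]), 'qvel': array([ 0.0117, -0.0518, -0.1459,  0.0513,  0.0766, -0.0293]), 'tau': array([ -0.0002, -43.9601, -17.6791,   0.0634,   0.0515,  -0.    ]), 'position': array([ 0.1369, -0.6098,  0.2365]), 'tcp_rot': array([[ 0.9757,  0.219 ,  0.    ],
       [ 0.219 , -0.9757,  0.0001],
       [ 0.    , -0.0001, -1.    ]]), 'force': array([ 0.3975, -0.3228,  0.8555]), 'moment': array([-0.0061, -0.0177,  0.0088]), 'grasp_force': 0.0, 'opening': 0.9976628757629997}
```

View pics/s0.png

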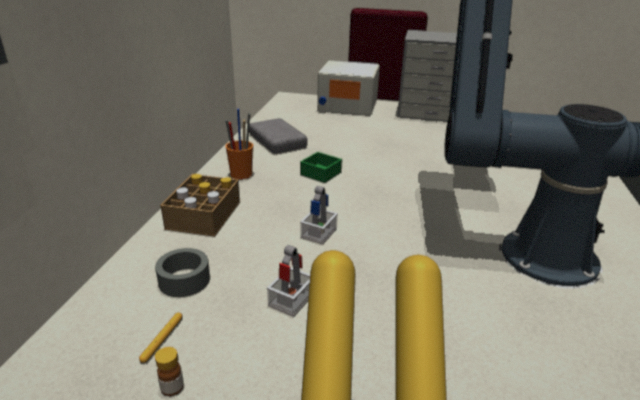

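View pics/t0.png

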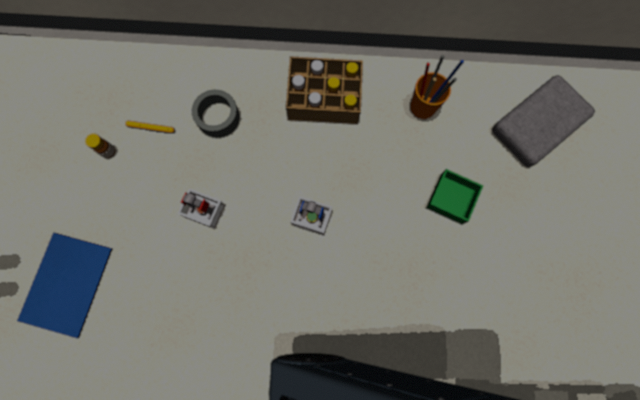

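The side view shows the blue tongs at about (318,207), the red ones at (289,267) and the tray at (321,166). In the top view, blue is at (313,215), red at (202,208) and the tray at (455,196). Next I need the yaw of the squeeze line.

```bash
python3 - <<'E'
from h import *
np.set_printoptions(precision=4,suppress=True)
s=bot.capture("side");t=bot.capture("top")
a=cv2.resize(t["image"][185:250,280:345],None,fx=6,fy=6,interpolation=cv2.INTER_CUBIC)
b=cv2.resize(s["image"][180:245,285:350],None,fx=6,fy=6,interpolation=cv2.INTER_CUBIC)
cv2.imwrite("pics/c0.png",np.hstack([a,b]))
w=(t["image"].min(2)>185).astype(np.uint8); w[:,:280]=0;w[:,345:]=0;w[:190]=0;w[245:]=0
ys,xs=np.nonzero(w);print(len(xs))
def rect(c,m,z):
    ys,xs=np.nonzero(m); P=np.array([ray(c,(x,y),z)[:2] for x,y in zip(xs,ys)])*1000
    return cv2.minAreaRect(P.astype(np.float32))
for q in("blue_tongs_grip","tray_floor"):
    for c,n in((t,"t"),(s,"s")):
        l=bot.silhouettes(c,q)
        for d in l[:1]: print(q,n,d["confidence"],d["pixels"].sum(),d["centre"],rect(c,d["pixels"],.046 if "tray" in q else .1))
g=t["image"].astype(int); m=(g[...,1]>g[...,2]+40)&(g[...,1]>g[...,0]+20); m[:,:400]=0
print("tray green top rect",rect(t,m,.046))
print("tray ray",ray(t,bot.pinpoint(t,"tray_floor")[0]["centre"],.006))
E
```

```text
0
blue_tongs_grip t 0.6 298 [310.5, 209.4] ((525.2144775390625, 28.863258361816406), (55.68854522705078, 38.77174377441406), 68.98405456542969)
blue_tongs_grip s 0.75 541 [321.4, 205.9] ((523.1549072265625, 62.385108947753906), (38.993370056152344, 171.10568237304688), 9.524636268615723)
tray_floor t 0.65 331 [197.0, 202.0] ((534.0314331054688, 283.876708984375), (75.24784851074219, 34.52957534790039), 65.34464263916016)
tray_floor s 0.59 961 [322.1, 165.1] ((583.083984375, -238.91429138183594), (165.64169311523438, 132.21292114257812), 71.20463562011719)
tray green top rect ((593.21728515625, -283.3854064941406), (89.3123550415039, 89.88831329345703), 67.57853698730469)
tray ray [ 0.5955 -0.2838  0.006 ]
```

View pics/c0.png

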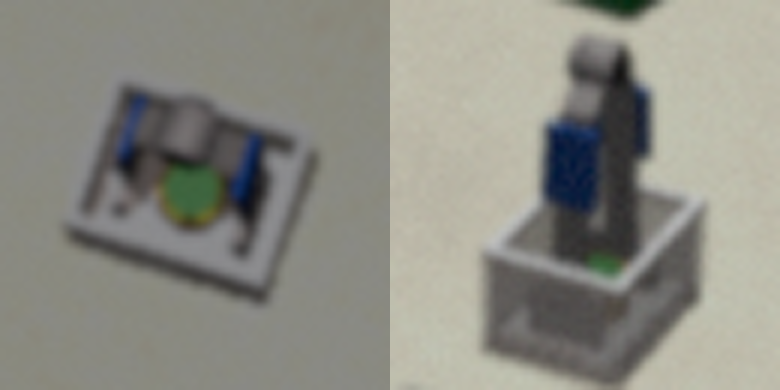

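The crop shows the two blue panels at about (132,132) and (248,168) in the left (top) half, and the white rim corners at (125,85), (315,150), (265,300) and (68,228). I'll use these to work out the yaw.

```bash
python3 - <<'E'
from h import *
np.set_printoptions(precision=4,suppress=True)
s=bot.capture("side");t=bot.capture("top")
f=lambda p:(280+(p[0]+.5)/6-.5,185+(p[1]+.5)/6-.5)
C=np.array([ray(t,f(p),.046)[:2] for p in((125,85),(315,150),(265,300),(68,228))])
print("well",C.mean(0),[ (np.linalg.norm(C[i]-C[i-1]),np.degrees(np.arctan2(*(C[i]-C[i-1])[::-1]))) for i in range(4)])
g=t["image"].astype(int); m=((g[...,0]>g[...,2]+30)&(g[...,0]>g[...,1]+20)).astype(np.uint8); m[:,:285]=0;m[:,345:]=0;m[:190]=0;m[245:]=0
n,l,st,ce=cv2.connectedComponentsWithStats(m);print(st[1:],ce[1:])
P=[ray(t,c,.088)[:2] for c,q in zip(ce[1:],st[1:]) if q[4]>8];print(P)
if len(P)==2: d=P[0]-P[1];print("mid",(P[0]+P[1])/2,np.linalg.norm(d),np.degrees(np.arctan2(d[1],d[0])))
m=((g[...,1]>g[...,2]+25)&(g[...,1]>g[...,0]+15)); m[:,:285]=0;m[:,345:]=0;m[:190]=0;m[245:]=0
ys,xs=np.nonzero(m);print("disc",len(xs),xs.mean(),ys.mean(),ray(t,(xs.mean(),ys.mean()),.024))
q=bot.pinpoint(t,"blue_tongs_grip")+bot.pinpoint(s,"blue_tongs_grip");print([d["centre"] for d in q],tri([(t,q[0]["centre"]),(s,q[1]["centre"])]))
q=bot.pinpoint(t,"tray_floor")+bot.pinpoint(s,"tray_floor")
for d in q: print(d["centre"],d["confidence"])
E
```

```text
well [0.525  0.0301] [(np.float64(0.05676193654110193), np.float64(-17.22684164213065)), (np.float64(0.07342132300657317), np.float64(-105.79756079289727)), (np.float64(0.057995773965176946), np.float64(165.0587618857189)), (np.float64(0.07571412928540566), np.float64(73.26024217494216))]
[[300 201   4  11  21]
 [318 207   6  12  31]] [[301.3333 205.7619]
 [320.6774 212.8065]]
[array([0.5378, 0.0522]), array([0.5253, 0.0111])]
mid [0.5316 0.0316] 0.04296528497039189 73.12613025266336
disc 48 311.5625 215.91666666666666 [0.5301 0.0311 0.024 ]
[[314.2, 210.8], [320.1, 205.5]] (array([0.5304, 0.0249, 0.0739]), array([0.]))
[450.3, 201.7] 0.89
[319.5, 171.7] 0.64
```

Grip is about (0.529, 0.029) with the squeeze line at 73.5°, and the well centre and disc agree. I'll travel at the current height first, then turn +29° about tool z.

Emit:
play_rows([
  [[34,-35,0,0,0,0],[34,-35,0,0,0,0],[34,-35,0,0,0,0],[34,-35,0,0,0,0],[34,-35,0,0,0,0]],
], fingers=1)

```text
time_s: 1.65
position: [0.2652, -0.4002, 0.2367]
tcp_rot: [[0.976, 0.218, 0.0], [0.218, -0.976, -0.0], [0.0, 0.001, -1.0]]
force: [1.6, -0.1, 0.7]
opening: 0.999
grasp_force: 0.0
```

Emit:
play_rows([
  [[34,-35,0,0,0,0],[34,-35,0,0,0,0],[34,-35,0,0,0,0],[34,-35,0,0,0,0],[34,-35,0,0,0,0]],
])

```text
time_s: 2.15
position: [0.3929, -0.1923, 0.2369]
tcp_rot: [[0.976, 0.219, 0.001], [0.219, -0.976, -0.001], [0.001, 0.001, -1.0]]
force: [1.6, -1.1, 0.1]
opening: 0.999
grasp_force: 0.0
```

Emit:
play_rows([
  [[34,-35,0,0,0,0],[34,-35,0,0,0,0],[34,-35,0,0,0,0],[34,-35,0,0,0,0],[0,0,0,0,0,0.1]],
])

```text
time_s: 2.65
position: [0.4968, -0.0226, 0.237]
tcp_rot: [[0.992, 0.125, 0.003], [0.125, -0.992, 0.001], [0.003, -0.001, -1.0]]
force: [-0.5, -0.6, 0.4]
opening: 0.998
grasp_force: 0.0
```

Emit:
play_rows([
  [[0,0,0,0,0,0.12],[0,0,0,0,0,0.12],[0,0,0,0,0,0.12],[0,0,0,0,0,0.05],[0,0,0,0,0,0]],
])

```text
time_s: 3.15
position: [0.4941, -0.0274, 0.2367]
tcp_rot: [[0.959, -0.285, 0.0], [-0.285, -0.959, -0.0], [0.0, -0.0, -1.0]]
force: [-0.1, -0.6, 1.7]
opening: 1.001
grasp_force: 0.0
```

```bash
cat > d.py <<'E'
from h import *
import sys
np.set_printoptions(precision=4,suppress=True)
g=[float(x) for x in sys.argv[1:4]]
s=bot.read_state();R=s["tcp_rot"]
print(s["time_s"],s["position"],"\n",R,"J",s["joint_positions"],"yangle",np.degrees(np.arctan2(R[1,1],R[0,1])))
print("tool shift mm",1000*R.T@(np.array(g)-s["position"]),s["force"],s["opening"],s["grasp_force"])
E
python3 d.py .529 .029 .079
```

```text
3.15 [ 0.4941 -0.0274  0.2367] 
 [[ 0.9585 -0.2849  0.0003]
 [-0.2849 -0.9585 -0.0001]
 [ 0.0003 -0.     -1.    ]] J [-16.1368  20.2295 100.41     0.0012  59.3429  90.4173] yangle -106.554725951393
tool shift mm [ 17.3076 -64.0038 157.6797] [-0.093  -0.6387  1.6934] 1.0012728205043495 0.0
```

Emit:
play_rows([
  [[9,-32,20,0,0,0],[8,-32,20,0,0,0],[0,0,30,0,0,0],[0,0,0,0,0,0]],
])

```text
time_s: 3.55
position: [0.5261, 0.0301, 0.1635]
tcp_rot: [[0.959, -0.283, -0.008], [-0.283, -0.959, 0.001], [-0.008, 0.001, -1.0]]
force: [-0.4, -0.9, 0.2]
opening: 0.994
grasp_force: 0.0
```

```bash
python3 - <<'E'
from h import *
s=bot.capture("side");t=bot.capture("top")
p=[bot.read_state()["position"]]
print(p, proj(s,p[0]),proj(t,p[0]))
a=cv2.resize(t["image"][160:260,260:360],None,fx=4,fy=4,interpolation=cv2.INTER_CUBIC)
b=cv2.resize(s["image"][150:250,270:370],None,fx=4,fy=4,interpolation=cv2.INTER_CUBIC)
cv2.imwrite("pics/c1.png",np.hstack([a,b]))
E
```

```text
[array([0.52816144, 0.02898362, 0.16643908])] [320.94508397 170.61794259] [311.67998875 202.48918977]
```

View pics/c1.png

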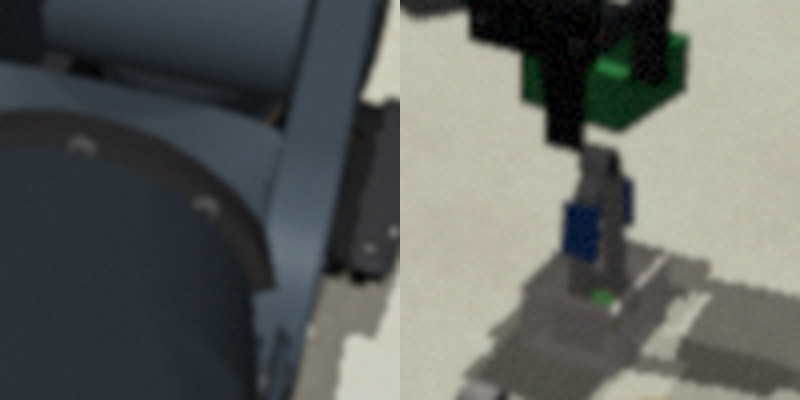

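The right half shows the fingers straddling the tongs, with finger tips at (565,148) and (655,85) and the tongs' top at (600,155). The TCP projects to column 604 and the panels' middle is at 604, so they line up. I'll go straight down.

Emit:
play_rows([
  [[0,0,20,0,0,0],[0,0,20,0,0,0],[0,0,15,0,0,0],[0,0,10,0,0,0],[0,0,0,0,0,0]],
])

```text
time_s: 4.15
position: [0.5285, 0.0285, 0.1016]
tcp_rot: [[0.958, -0.286, -0.0], [-0.286, -0.958, 0.0], [-0.0, 0.0, -1.0]]
force: [0.1, 0.1, -0.2]
opening: 1.004
grasp_force: 0.0
```

Emit:
play_rows([
  [[0,0,8,0,0,0],[0,0,8,0,0,0],[0,0,5,0,0,0],[0,0,0,0,0,0]],
])

```text
time_s: 4.55
position: [0.5281, 0.0291, 0.0799]
tcp_rot: [[0.958, -0.285, -0.001], [-0.285, -0.958, 0.0], [-0.001, 0.0, -1.0]]
force: [-1.4, 0.1, -0.6]
opening: 1.003
grasp_force: 0.0
```

```bash
python3 d.py .529 .029 .079; python3 - <<'E'
from h import *
s=bot.capture("side")
print(proj(s,bot.read_state()["position"]+[0,0,.005]))
for q in("blue_tongs_grip","brass_mount_center"):
    for d in bot.pinpoint(s,q)[:1]: print(q,d["centre"],d["confidence"],ray(s,d["centre"],.082 if "blue" in q else .015))
cv2.imwrite("pics/c2.png",cv2.resize(s["image"][160:250,265:375],None,fx=6,fy=6,interpolation=cv2.INTER_CUBIC))
E
```

```text
4.55 [0.5281 0.0291 0.0799] 
 [[ 0.9585 -0.2851 -0.0013]
 [-0.2851 -0.9585  0.0002]
 [-0.0013  0.0002 -1.    ]] J [ -8.9573  36.8678 103.0711  -0.0015  40.138   97.6089] yangle -106.56497341478475
tool shift mm [ 0.8608 -0.1307  0.9241] [-1.4399  0.1123 -0.5659] 1.0030819984603023 0.0
[320.14929693 202.12521899]
blue_tongs_grip [319.5, 201.5] 0.9 [0.5315509  0.02110696 0.082     ]
brass_mount_center [321.6, 230.4] 0.43 [0.52104442 0.03991133 0.015     ]
```

View pics/c2.png

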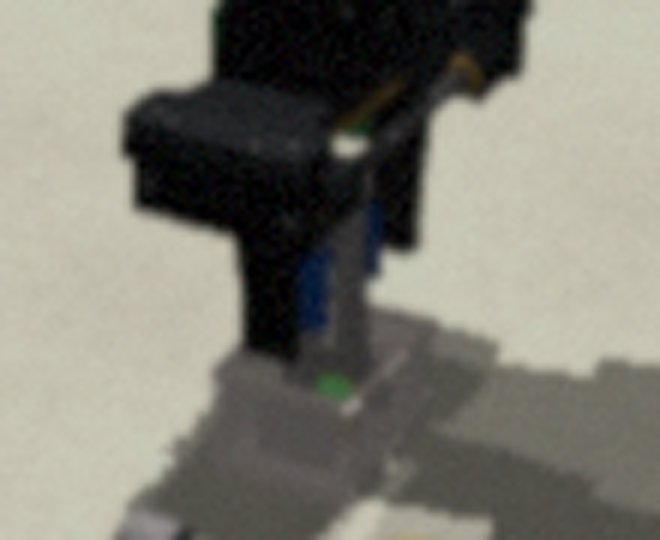

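The fingers stand either side of the blue panels: near finger at (270,300), far finger at (405,200), panels between them and the mount's green top at (335,385). I'll close now.

Emit:
play_rows([
  [[0,0,0,0,0,0],[0,0,0,0,0,0],[0,0,0,0,0,0],[0,0,0,0,0,0],[0,0,0,0,0,0]],
], fingers=-1)

```text
time_s: 5.2
position: [0.5286, 0.0291, 0.0806]
tcp_rot: [[0.958, -0.285, 0.0], [-0.285, -0.958, -0.0], [0.0, -0.0, -1.0]]
force: [-0.2, 0.5, -0.2]
opening: 0.631
grasp_force: 0.1
```

Emit:
play_rows([
  [[0,0,0,0,0,0],[0,0,0,0,0,0],[0,0,0,0,0,0],[0,0,0,0,0,0],[0,0,0,0,0,0]],
])

```text
time_s: 5.7
position: [0.5286, 0.0291, 0.0806]
tcp_rot: [[0.958, -0.285, -0.0], [-0.285, -0.958, 0.0], [-0.0, -0.0, -1.0]]
force: [0.0, -0.1, 0.5]
opening: 0.482
grasp_force: 30.0
```

The opening is 42 mm at 30 N, which matches shut on the mount. I'll lift slowly.

Emit:
play_rows([
  [[0,0,-5,0,0,0],[0,0,-12,0,0,0],[0,0,-16,0,0,0],[0,0,-16,0,0,0],[0,0,-16,0,0,0]],
])

```text
time_s: 6.2
position: [0.5285, 0.029, 0.1469]
tcp_rot: [[0.958, -0.285, 0.0], [-0.285, -0.958, -0.0], [0.0, 0.0, -1.0]]
force: [-0.1, -0.4, -1.2]
opening: 0.48
grasp_force: 30.0
```

Emit:
play_rows([
  [[0,0,-10,0,0,0],[0,0,-5,0,0,0],[0,0,0,0,0,0],[0,0,0,0,0,0],[0,0,0,0,0,0]],
])

```text
time_s: 6.7
position: [0.528, 0.0291, 0.1598]
tcp_rot: [[0.958, -0.285, -0.002], [-0.285, -0.958, 0.0], [-0.002, 0.0, -1.0]]
force: [-0.2, -0.2, -2.0]
opening: 0.48
grasp_force: 30.0
```

```bash
python3 d.py .594 -.2835 .16; python3 - <<'E'
from h import *
np.set_printoptions(precision=4,suppress=True)
s=bot.capture("side");t=bot.capture("top")
for q in("brass_mount_center","tray_floor"):
    a=bot.pinpoint(s,q);b=bot.pinpoint(t,q)
    print(q,[(d["centre"],d["confidence"]) for d in a[:1]+b[:1]])
p=bot.read_state()["position"]; print("expected mount px",proj(s,p+[0,0,-.064]))
cv2.imwrite("pics/c3.png",cv2.resize(s["image"][120:250,255:385],None,fx=4,fy=4,interpolation=cv2.INTER_CUBIC))
E
```

```text
6.7 [0.528  0.0291 0.1598] 
 [[ 0.9585 -0.2852 -0.0017]
 [-0.2852 -0.9585  0.0003]
 [-0.0017  0.0002 -1.    ]] J [ -8.9605  29.1711 100.1144  -0.0003  50.8142  97.6131] yangle -106.57335871833475
tool shift mm [152.4261 280.8032  -0.3675] [-0.1682 -0.1986 -1.9679] 0.47973547891176926 29.997661329834955
brass_mount_center [([320.5, 199.1], 0.47)]
tray_floor [([315.9, 172.4], 0.9), ([451.5, 201.0], 0.87)]
expected mount px [320.1906 197.9646]
```

View pics/c3.png

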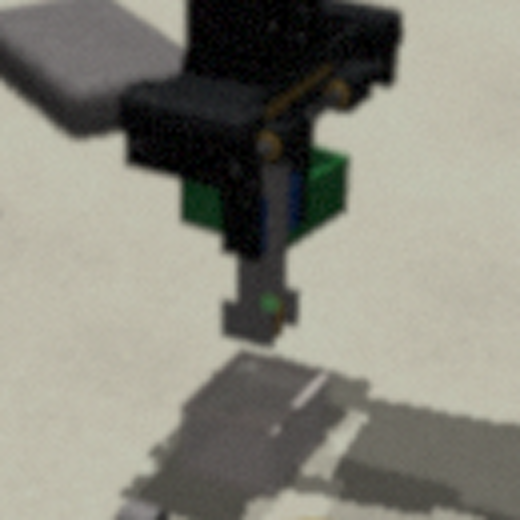

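The tongs and mount are clear above the well: jaws at (262,318) with the mount's green top at (270,303), and 2 N of load. I'll carry them to the tray.

Emit:
play_rows([
  [[10,20,0,0,0,0],[18,32,0,0,0,0],[18,33,0,0,0,0],[18,33,0,0,0,0],[18,33,0,0,0,0]],
])

```text
time_s: 7.5
position: [0.5643, -0.1404, 0.1604]
tcp_rot: [[0.959, -0.285, -0.0], [-0.285, -0.959, 0.0], [-0.0, -0.0, -1.0]]
force: [1.2, 0.2, -1.7]
opening: 0.479
grasp_force: 30.0
```

Emit:
play_rows([
  [[18,33,0,0,0,0],[18,33,0,0,0,0],[18,33,0,0,0,0],[12,22,0,0,0,0],[4,9,0,0,0,0]],
])

```text
time_s: 8.0
position: [0.5946, -0.2867, 0.1603]
tcp_rot: [[0.958, -0.288, 0.001], [-0.288, -0.958, -0.001], [0.002, 0.001, -1.0]]
force: [0.2, -0.3, -1.0]
opening: 0.478
grasp_force: 30.0
```

Emit:
play_rows([
  [[0,0,10,0,0,0],[0,0,10,0,0,0],[0,0,5,0,0,0],[0,0,0,0,0,0]],
])

```text
time_s: 8.4
position: [0.593, -0.2813, 0.1338]
tcp_rot: [[0.959, -0.284, -0.004], [-0.284, -0.959, 0.003], [-0.004, -0.002, -1.0]]
force: [0.0, 0.2, -2.4]
opening: 0.482
grasp_force: 30.0
```

```bash
python3 d.py .594 -.2835 .081; python3 - <<'E'
from h import *
np.set_printoptions(precision=4,suppress=True)
s=bot.capture("side");t=bot.capture("top")
p=bot.read_state()["position"]; print("expected mount px, tray px",proj(s,p+[0,0,-.064]),proj(s,np.array([.594,-.2835,.006])))
for q in("brass_mount_center","tray_floor","blue_tongs_grip"):
    a=bot.pinpoint(s,q); print(q,[(d["centre"],d["confidence"]) for d in a[:1]])
a=cv2.resize(s["image"][90:200,270:380],None,fx=3.6,fy=3.6,interpolation=cv2.INTER_CUBIC)
b=cv2.resize(t["image"][140:250,400:510],None,fx=3.6,fy=3.6,interpolation=cv2.INTER_CUBIC)
cv2.imwrite("pics/c4.png",np.hstack([a,b]))
E
```

```text
8.4 [ 0.593  -0.2813  0.1338] 
 [[ 0.9589 -0.2836 -0.0035]
 [-0.2836 -0.9589  0.0027]
 [-0.0041 -0.0016 -1.    ]] J [-35.1193  39.54    82.0575   0.0114  58.6553  71.3524] yangle -106.47784476842564
tool shift mm [ 1.7843  1.9026 52.7693] [ 0.0408  0.2341 -2.3833] 0.4817716933751514 29.997575719171437
expected mount px, tray px [320.6817 152.0974] [320.3402 172.0844]
brass_mount_center [([323.3, 152.4], 0.58)]
tray_floor [([322.2, 170.2], 0.73)]
blue_tongs_grip [([322.9, 131.9], 0.9)]
```

View pics/c4.png

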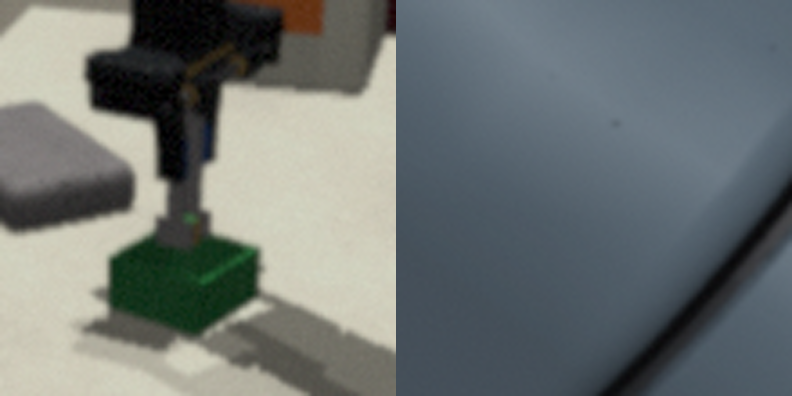

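In the left half the jaws and mount hang at (185,232) over the tray, which is centred at about (187,265). I'll lower to just above the floor, then ease down.

Emit:
play_rows([
  [[0,0,10,0,0,0],[0,0,13,0,0,0],[0,0,12,0,0,0],[0,0,9,0,0,0],[0,0,0,0,0,0]],
])

```text
time_s: 9.15
position: [0.5927, -0.2828, 0.089]
tcp_rot: [[0.958, -0.285, -0.004], [-0.285, -0.958, 0.003], [-0.004, -0.002, -1.0]]
force: [-0.9, 0.2, -2.1]
opening: 0.481
grasp_force: 30.0
```

Emit:
play_rows([
  [[0,0,2,0,0,0],[0,0,2,0,0,0],[0,0,1,0,0,0],[0,0,1,0,0,0],[0,0,0,0,0,0]],
])

```text
time_s: 9.65
position: [0.5942, -0.2837, 0.0857]
tcp_rot: [[0.958, -0.285, 0.0], [-0.285, -0.958, -0.0], [0.0, 0.0, -1.0]]
force: [1.2, -0.8, -1.0]
opening: 0.48
grasp_force: 30.0
```

```bash
python3 d.py .594 -.2835 .0806
```

```text
9.65 [ 0.5942 -0.2837  0.0857] 
 [[ 0.9585 -0.2852  0.0002]
 [-0.2852 -0.9585 -0.0002]
 [ 0.0003  0.0001 -1.    ]] J [-35.2249  43.2382  83.4159  -0.0002  53.3295  71.3434] yangle -106.56823949170223
tool shift mm [-0.2361 -0.1037  5.1277] [ 1.2448 -0.7516 -1.0283] 0.47991904334388485 29.99746197456261
```

Emit:
play_rows([
  [[0,0,1.5,0,0,0],[0,0,1.5,0,0,0],[0,0,1,0,0,0],[0,0,0,0,0,0],[0,0,0,0,0,0]],
])

```text
time_s: 10.15
position: [0.5941, -0.2836, 0.0815]
tcp_rot: [[0.958, -0.285, -0.0], [-0.285, -0.958, 0.0], [-0.0, -0.0, -1.0]]
force: [0.1, 0.6, -1.3]
opening: 0.483
grasp_force: 30.0
```

Emit:
play_rows([
  [[0,0,1,0,0,0],[0,0,0,0,0,0],[0,0,0,0,0,0],[0,0,0,0,0,0]],
])

```text
time_s: 10.55
position: [0.5942, -0.2837, 0.0807]
tcp_rot: [[0.958, -0.285, 0.0], [-0.285, -0.958, -0.0], [0.0, 0.0, -1.0]]
force: [-0.9, -0.4, -1.1]
opening: 0.48
grasp_force: 30.0
```

Emit:
play_rows([
  [[0,0,0.5,0,0,0],[0,0,0,0,0,0],[0,0,0,0,0,0]],
])

```text
time_s: 10.85
position: [0.5944, -0.2838, 0.0806]
tcp_rot: [[0.958, -0.285, 0.001], [-0.285, -0.958, -0.0], [0.001, 0.0, -1.0]]
force: [-0.2, 1.0, 2.6]
opening: 0.479
grasp_force: 30.0
```

Emit:
play_rows([
  [[0,0,0.5,0,0,0],[0,0,0,0,0,0],[0,0,0,0,0,0]],
])

```text
time_s: 11.15
position: [0.5945, -0.2838, 0.0805]
tcp_rot: [[0.959, -0.285, 0.001], [-0.285, -0.959, -0.001], [0.001, 0.0, -1.0]]
force: [-0.3, 0.8, 5.3]
opening: 0.48
grasp_force: 30.0
```

The jaws are on the floor with 5 N upward. I'll ease the pressure and open in stages.

Emit:
play_rows([
  [[0,0,-0.5,0,0,0],[0,0,0,0,0,0],[0,0,0,0,0,0]],
])

```text
time_s: 11.45
position: [0.5944, -0.2838, 0.0805]
tcp_rot: [[0.958, -0.285, 0.001], [-0.285, -0.958, -0.0], [0.001, 0.0, -1.0]]
force: [-0.4, 1.3, 4.7]
opening: 0.483
grasp_force: 30.0
```

Emit:
play_rows([
  [[0,0,0,0,0,0],[0,0,0,0,0,0],[0,0,0,0,0,0]],
], fingers=0.05)

```text
time_s: 11.75
position: [0.5942, -0.2833, 0.0797]
tcp_rot: [[0.958, -0.285, -0.0], [-0.285, -0.958, 0.001], [-0.0, -0.001, -1.0]]
force: [-0.4, 0.6, 1.6]
opening: 0.521
grasp_force: 1.2
```

Emit:
play_rows([
  [[0,0,0,0,0,0],[0,0,0,0,0,0],[0,0,0,0,0,0]],
], fingers=0.2)

```text
time_s: 12.05
position: [0.5939, -0.2836, 0.0797]
tcp_rot: [[0.959, -0.285, -0.001], [-0.285, -0.959, 0.0], [-0.001, 0.0, -1.0]]
force: [0.9, -0.1, 0.1]
opening: 0.592
grasp_force: 0.2
```

Emit:
play_rows([
  [[0,0,0,0,0,0],[0,0,0,0,0,0],[0,0,0,0,0,0],[0,0,0,0,0,0],[0,0,0,0,0,0]],
], fingers=1)

```text
time_s: 12.55
position: [0.5941, -0.2838, 0.0801]
tcp_rot: [[0.958, -0.285, 0.0], [-0.285, -0.958, -0.0], [0.0, 0.0, -1.0]]
force: [0.3, -0.6, 0.6]
opening: 0.953
grasp_force: 0.0
```

```bash
python3 - <<'E'
from h import *
s=bot.capture("side")
print(bot.read_state()["opening"])
for q in("brass_mount_center","blue_tongs_grip"):
    a=bot.pinpoint(s,q); print(q,[(d["centre"],d["confidence"],ray(s,d["centre"],.082 if "blue" in q else .015)) for d in a[:1]])
cv2.imwrite("pics/c5.png",cv2.resize(s["image"][90:200,270:380],None,fx=5,fy=5,interpolation=cv2.INTER_CUBIC))
E
```

```text
0.9725638199045693
brass_mount_center []
blue_tongs_grip [([320.4, 150.7], 0.57, array([ 0.59201931, -0.26804055,  0.082     ]))]
```

View pics/c5.png

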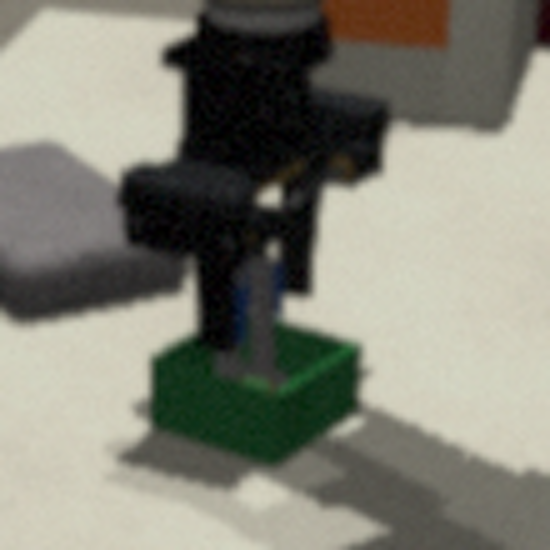

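The tongs stand free in the tray: panels at (240,310) and (280,280), fingers open on both sides. I'll retreat straight up.

Emit:
play_rows([
  [[0,0,-5,0,0,0],[0,0,-10,0,0,0],[0,0,-20,0,0,0],[0,0,-20,0,0,0],[0,0,-25,0,0,0]],
])

```text
time_s: 13.2
position: [0.5938, -0.2834, 0.1611]
tcp_rot: [[0.958, -0.285, -0.001], [-0.285, -0.958, 0.0], [-0.001, -0.0, -1.0]]
force: [-0.1, 0.1, 0.1]
opening: 1.0
grasp_force: 0.0
```

Emit:
play_rows([
  [[0,0,-30,0,0,0],[-20,-35,-10,0,0,0],[-20,-40,0,0,0,0],[-20,-40,0,0,0,0],[-20,-40,0,0,0,0]],
])

```text
time_s: 13.7
position: [0.5615, -0.111, 0.2014]
tcp_rot: [[0.958, -0.286, 0.002], [-0.286, -0.958, -0.001], [0.002, 0.0, -1.0]]
force: [1.1, 1.1, 0.2]
opening: 0.999
grasp_force: 0.0
```

Emit:
play_rows([
  [[-40,-20,0,0,0,0],[-40,-20,0,0,0,0],[0,0,0,0,0,0],[0,0,0,0,0,0],[0,0,0,0,0,0]],
])

```text
time_s: 14.2
position: [0.4982, -0.052, 0.2011]
tcp_rot: [[0.958, -0.285, 0.004], [-0.285, -0.958, -0.001], [0.004, 0.0, -1.0]]
force: [0.4, 0.3, 0.0]
opening: 1.003
grasp_force: 0.0
```

```bash
python3 - <<'E'
from h import *
np.set_printoptions(precision=4,suppress=True)
s=bot.capture("side");t=bot.capture("top")
for q in("brass_mount_center","blue_tongs_grip","red_tongs_grip"):
    a=bot.pinpoint(s,q);b=bot.pinpoint(t,q); print(q,[(d["centre"],d["confidence"]) for d in a[:1]+b[:1]], tri([(s,a[0]["centre"]),(t,b[0]["centre"])]) if a and b else "")
a=cv2.resize(s["image"][110:190,280:360],None,fx=5,fy=5,interpolation=cv2.INTER_CUBIC)
b=cv2.resize(t["image"][155:235,415:495],None,fx=5,fy=5,interpolation=cv2.INTER_CUBIC)
cv2.imwrite("pics/c6.png",np.hstack([a,b]))
E
```

```text
brass_mount_center [([446.5, 198.2], 0.6)] 
blue_tongs_grip [([321.1, 147.7], 0.76), ([458.6, 187.7], 0.78)] (array([ 0.5941, -0.2752,  0.0889]), array([0.]))
red_tongs_grip [([292.1, 266.1], 0.69), ([198.8, 200.7], 0.63)] (array([0.5341, 0.2691, 0.078 ]), array([0.]))
```

View pics/c6.png

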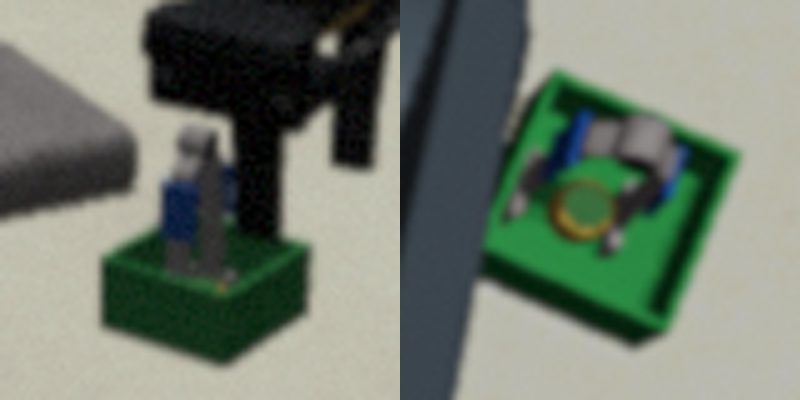

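In both views the tongs stand upright in the tray, and the mount lies flat between the jaws at about (585,212), near the tray's centre. The red tongs have not moved and the gripper is clear of everything. I'll hand in.

```bash
python3 -c "
from rig import bot
print(bot.hand_in())"
```

```text
the job is handed in; nothing more can be done
None
```

The job is handed in at about 14 s: the last pictures show the blue tongs and brass mount both upright near the tray's centre and the red tongs where they were; the hand-in gave no verdict.

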